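# Check a scooter brake lever's stop and log it

### The job

Check the brake lever on the handlebar end clamped in the bench stand: with the outside of the fingers press the lever in towards the rubber grip until it comes up against its stop, and keep it there for a good second to see that it stops short of the grip. Then ease it back out under control, without letting it snap back, and press the push button on the test box all the way down and release it to log the check. Do not grip or hook the lever, keep the fingers off the rubber grip, and leave the other things on the bench alone.

Things in the scene. Friction and masses are not known exactly. Their poses are not given: they have to be found in the camera images.
- brake_stand: Fixed bench stand holding a steel handlebar end level. Origin on the bench below the bar's axis; z up. The bar lies along the stand's own y at 130 mm height, y = -150 to 150 mm; two clamp blocks at y = -115 and -45 mm, tops at 153 mm; base plate 130 x 200 x 12 mm. The brake lever is on the bar's +x side (at yaw 0 the side away from the robot).
- grip: Black rubber grip on the bar, 32 mm in diameter (end flange 36 mm), from y = 12 to 148 mm of the stand; not to be touched. Origin on the bar's axis at height 130 mm, at the stand's y = 0; axes as the stand's.
- brake_lever (a joint): Lever angle: 0 = fully out (sprung), 0.30 rad = against its stop; grows towards the grip. At the stop its end is still about 20 mm clear of the grip. Hinge upright, at lever_hinge. Spring: 0.38 N m at 0, 0.82 N m at the stop (4 to 9 N at lever_push). Let go, it snaps back at once, which is a fault: let lever_push out at 0.2 m/s or slower.
- lever_hinge (a point): Hinge point of the aluminium lever blade (level, 20 mm tall, heights 120 to 140 mm), on the hinge axis at 130 mm height; its axes turn with the lever. Own y runs along the blade to the free end at y = 132 mm; own +x points out of the outer face, away from the grip; pressing moves it to its -x. Outer face at x = 6 mm, inner at -5 mm. Fully out, its y is splayed 0.36 rad from the bar.
- lever_push (a point): Point on the lever's outer face where to press it: 95 mm from the hinge, at mid-height (130 mm); turns with the lever, axes as lever_hinge's. Fingers pointing down beside this face, tips reaching to about 115 mm height, meet it; beyond the outer face there is free room.
- test_box: Grey test box, fixed, 100 (x) x 150 (y) x 45 mm high, with a dark display and one round button. Origin: centre of its underside.
- log_button (a joint): Travel of the push button: 0 = up, 0.006 m = fully down; sprung, 5 N fully down. Counts as pressed from 0.0045 m.
- log_button_top (a point): Centre of the button's top face, 28 mm in diameter; 67 mm above the bench, 10 mm proud of its 44 mm round housing; pressed straight down; 42 mm to the -y side of the test box's centre.
- battery_pack: Loose bystander: green battery pack 70 x 110 x 50 mm high. Origin: centre of underside.
- spray_can: Loose bystander: white can, 52 mm diameter, 150 mm high. Origin: centre of underside.
- screwdriver: Loose bystander: screwdriver lying on the bench along its x, about 200 mm long. Origin: under its middle.
- mug: Loose bystander: white mug, 76 mm rim diameter, 90 mm high. Origin: centre of underside.

How it is judged:
By the outcome, as a careful person would: the job done as asked, in the order asked, and still so for the second after the job is handed in, with the robot touching nothing.
It also fails if it takes over 58 s, if anything falls off the work surface, if the arm or the gripper's body presses on something with over 40 N, if the wrist force passes 120 N, or if a joint passes its speed limit or range.

### The arm

A 7-joint arm with a two-finger parallel gripper is mounted at the origin on the work surface. World frame = base frame: x ahead of the robot, y to its left, z up, the work surface at z = 0. Lengths are in m, angles in rad, forces in N, time in s.
With the tool pointing down it reaches from about 0.425 to 0.925 m from the base axis. Payload 6.8 kg.
Tool frame: the origin (TCP) lies midway between the tips of the shut fingers; the grasp point (between the pads) lies 19 mm behind it; z points along the fingers, y is the line along which they close (so a half turn about z gives the same grasp; the last joint's range is limited). The gripper opens to 85 mm and grips with 20 to 120 N. Pads are 22 mm wide; open, the fingers measure 114 mm over their backs; the gripper's body (76 mm by 85 mm) begins 54 mm behind the grasp point. The pads swing forward as they close: fully open they stand 13 mm farther back than shut.
Start: joints at [1.055, 0.477, 0.022, 1.555, -0.011, 1.109, -0.083], TCP at [0.268, -0.62, 0.231] pointing down, gripper open.
Joint ranges: [-2.96, 2.96], [-0.34, 2.1], [-1.41, 1.46], [0.24, 2.44], [-1.37, 4.51], [0.17, 1.92], [-2.96, 2.96]. Speed limits (rad/s): [2.39, 2.39, 3.14, 3.14, 3.14, 3.14, 3.14].

### API

Orientations are given as a unit quaternion [w, x, y, z].
In Python, from station import bot, eyes, ticket gives the robot as it stands.
- The arm moves only by the shell command python3 -m crank 'ROWS' [FORCE]. ROWS is text: rows parted by semicolons, each of 7 numbers parted by spaces: the shift along the tool's x, y, z in units of 0.5 m (1.0 is 0.5 m), then the turn, a rotation vector about the tool's x, y, z in units of 180 degrees (1.0 is 180 degrees), then the closure, from 0 (fully open) to 1 (shut). A call has 1 to 20 rows; each row is the pose to reach, as a shift and turn from the pose commanded when the call began, along the tool's axes at that moment, turning the shorter way round; what a row does not reach only later rows make up. A row lasts 1/10 s, in which the tool goes at most 50 mm and 8.59 degrees, less where a joint would pass 70% of its speed; a pose out of reach is approached as far as the arm can. A call with a number of a shift or a turn outside -1 to 1 is refused whole. A call with a gripper value outside its range is refused whole. The fingers move at their own pace and stop on an object; FORCE is the grip in N (left out, the last holds). Time passes only in rows, so rows that repeat a pose let the fingers close. It gives the time, the measured TCP pose, the force, the opening and the grip force at its end, in the units of the state.
- bot.get_obs(): the state, without advancing time (a new reading comes with each control period).
- eyes.read_camera(name): name is "scene" or "top" or "wrist"; returns a dict with "image" (420x560x3 uint8, red, green, blue), "K" (3x3 intrinsics, pixels), "dist" ([k1, k2, p1, p2, k3] as OpenCV has them; the pictures are not rectified), "R" (3x3) and "t" (3): a world point X has camera coordinates R X + t. Camera axes: x right, y down, z forward; pixel columns grow to the right and rows downward; lengths in m; the calibration is good to about 2 mm. A picture is of the moment at which its call begins. There is no depth.
- ticket.hand_in(): hands the job in; it is judged then, once.
The state is a dict: "t": time; "q": joint angles; "joint_vel": joint speeds; "joint_torque": joint torques, N m; "eef_pos": TCP position; "tool_rot": TCP orientation; "contact_force": force on the tool from outside, world axes, zero at the start; "torque": the same for the moment, N m; "gripper_width": opening from 0.0 (shut) to 1.0 (fully open); "grasp_force": force on a finger pad.
Only numpy, scipy, OpenCV 4.12 (cv2) and the standard library are available. Lean on these libraries where they do the work, as an engineer would, in place of code of your own. Each camera call takes 0.05 s, during which the arm holds its last target. There are 200 camera calls.

## Working session

There is one attempt and no reset: what is moved stays moved. The work goes in short steps, Python scripts to look and compute and a shell command to move; the robot and the scene stay as the last step left them, time stands still between calls to the robot, and variables do not carry over. Pictures are saved under pics/ and viewed, at most 10 in all, crops included, and the job is handed in when it is done.

```bash
mkdir -p pics; python3 - <<'E'
from station import bot,eyes
import cv2,numpy as np
o=bot.get_obs(); print(o)
for n in("scene","top"):
    c=eyes.read_camera(n); cv2.imwrite(f"pics/{n}0.png",c["image"][:,:,::-1]); np.savez(f"pics/{n}0.npz",**c); print(n,c["K"].tolist(),c["dist"],c["R"].tolist(),c["t"])
E
```

```text
{'t': 0.0, 'q': array([ 1.05492684,  0.47777653,  0.02235017,  1.5564627 , -0.01149922,
        1.10931508, -0.08308656]), 'joint_vel': array([ 0.00085246, -0.00029898,  0.00028623,  0.0002415 ,  0.00058602,
       -0.00077695, -0.00029263]), 'joint_torque': array([-8.81969172e-04, -5.96465063e+01,  1.60777062e+00, -2.81202793e+01,
        1.25588482e-02,  9.24082560e-03,  3.53737016e-05]), 'eef_pos': array([ 0.26742027, -0.61911127,  0.23033699]), 'tool_rot': array([-8.80685137e-04,  9.79284361e-01,  2.02487776e-01, -2.54276210e-04]), 'contact_force': array([ 0.14703679, -0.45558539,  0.4927257 ]), 'torque': array([-0.00786249, -0.00090378, -0.000409  ]), 'grasp_force': 0.0, 'gripper_width': 0.9994116529116572}
scene [[433.76702985577487, 0.0, 273.9634723466936], [0.0, 433.76702985577487, 213.95746073275924], [0.0, 0.0, 1.0]] [-0.03913662  0.          0.          0.          0.        ] [[-0.21539021749523177, 0.9762806008290146, 0.021982780813514985], [0.5230248678538234, 0.13434307448366054, -0.8416631903230462], [-0.8246526795044367, -0.16978847659136329, -0.5395552162688605]] [ 0.13455501 -0.19334122  1.56652999]
top [[393.54876132477955, 0.0, 280.0770418631297], [0.0, 393.54876132477955, 212.4938713591647], [0.0, 0.0, 1.0]] [-0.09397502  0.          0.          0.          0.        ] [[0.009618756582966683, -0.9998475984730886, 0.01456912315120886], [-0.99493046129423, -0.011027986600750656, -0.0999587950126659], [0.10010422923457395, -0.013533785099931184, -0.9948849078914709]] [-0.04871195  0.55928953  0.98936887]
```

View pics/scene0.png

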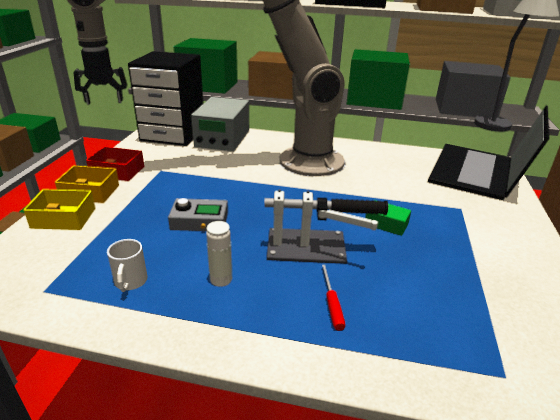

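View pics/top0.png

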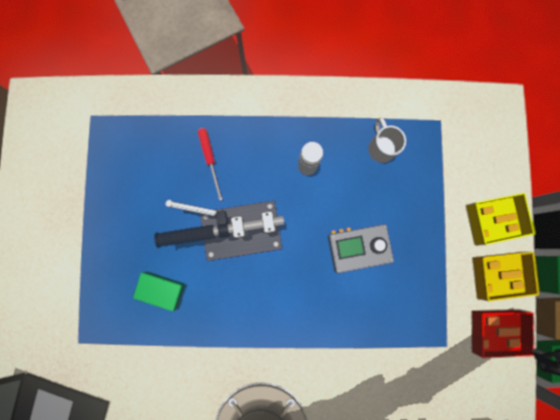

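The scene view shows the stand with its lever at about (350,217) and the button at (183,204). In the top view the bar runs from (157,239) to (285,221), the lever from about (222,214) to its tip at (168,204), and the button is at (379,245). I'll enlarge the top view to get exact pixels.

```bash
cat > h.py <<'E'
import cv2,numpy as np
def ray(c,p,z):
    n=cv2.undistortPoints(np.array([[p]],float),c["K"],c["dist"])[0,0]
    R,t=c["R"],c["t"]; C=-R.T@t; d=R.T@np.array([n[0],n[1],1]); return C+d*(z-C[2])/d[2]
def proj(c,X):
    return cv2.projectPoints(np.array([X],float),cv2.Rodrigues(np.array(c["R"]))[0],np.array(c["t"]),c["K"],c["dist"])[0][0,0]
E
python3 - <<'E'
import cv2
i=cv2.imread("pics/top0.png")[190:270,145:295]
cv2.imwrite("pics/crop1.png",cv2.resize(i,None,fx=5,fy=5,interpolation=cv2.INTER_CUBIC))
import numpy as np; from h import *
c=np.load("pics/top0.npz")
for n,p,z in[("barA",(157,239),.13),("barB",(285,221),.13),("tip",(168,204),.14),("btn",(379,245),.067)]:print(n,ray(c,p,z))
# white mask for lever
h=cv2.cvtColor(cv2.imread("pics/top0.png"),cv2.COLOR_BGR2HSV); m=((h[...,1]<90)&(h[...,2]>140)).astype(np.uint8); 
k,l,s,ce=cv2.connectedComponentsWithStats(m)
for j in range(k):
    x,y,w,hh,a=s[j]
    if 140<x<420 and 120<y<340 and a>15:
        pts=np.argwhere(l==j)[:,::-1].astype(np.float32); print(s[j],ce[j],cv2.minAreaRect(pts))
E
```

```text
barA [0.48448969 0.24378345 0.13      ]
barB [ 0.52981533 -0.05316131  0.13      ]
tip [0.56541361 0.21818922 0.14      ]
btn [ 0.4771836  -0.28976087  0.067     ]
[300 141  23  23 395] [311.63544304 152.04556962] ((311.8000183105469, 151.90000915527344), (21.913463592529297, 21.466251373291016), 26.56505012512207)
[210 165  13  36 111] [215.82882883 182.8018018 ] ((215.80775451660156, 182.55303955078125), (36.39903259277344, 3.191147804260254), 74.57783508300781)
[165 200  51  16 309] [189.67961165 207.49514563] ((190.15386962890625, 207.23077392578125), (50.990196228027344, 6.667948246002197), 11.309932708740234)
[267 204   6   5  24] [269.29166667 206.        ] ((269.5, 206.0), (5.0, 4.0), 0.0)
[229 211  55  26 653] [254.62327718 223.65237366] ((255.8047637939453, 223.28958129882812), (20.38174819946289, 55.06257629394531), 80.83765411376953)
[ 331  225   63   48 1394] [363.04949785 249.13342898] ((361.6005554199219, 247.42298889160156), (40.56441879272461, 57.296295166015625), 79.11447143554688)
[214 228   4   6  18] [215.22222222 230.5       ] ((215.5, 230.5), (5.0, 3.0), 90.0)
[374 239  12  12 105] [379.6        244.91428571] ((379.5000305175781, 245.00003051757812), (10.60660171508789, 10.60660171508789), 45.0)
[273 242   6   5  23] [275.56521739 243.82608696] ((275.5, 244.0), (4.0, 5.0), 90.0)
[208 252   6   5  22] [210.68181818 254.13636364] ((210.5, 254.0), (4.0, 5.0), 90.0)
```

View pics/crop1.png

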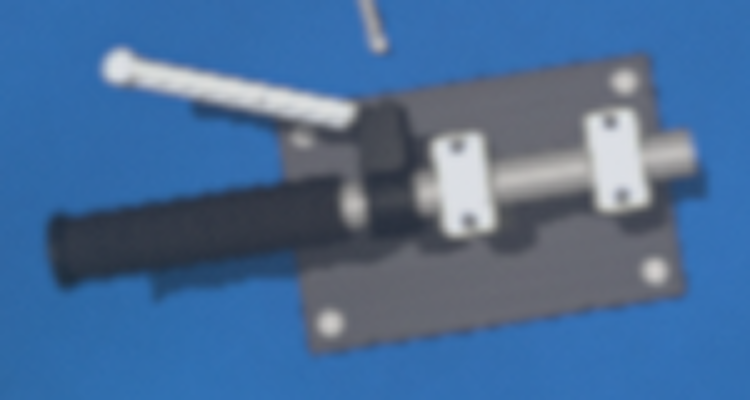

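The crop shows the lever blade from about (215,213) to its ball tip at (168,203), with the grip, clamps and base clear. Next I'll work out the poses.

```bash
cat >> h.py <<'E'
from scipy.spatial.transform import Rotation as Ro
def rot(o): return Ro.from_quat(np.roll(o["tool_rot"],-1))
def rel(o,P,yheading_deg):
    "shift (units .5m) and turn (units pi) from measured pose to TCP at P, pointing down, tool y heading given"
    R=rot(o); a=np.deg2rad(yheading_deg); y=np.array([np.cos(a),np.sin(a),0]); z=np.array([0,0,-1.]); T=Ro.from_matrix(np.c_[np.cross(y,z),y,z])
    return (R.inv().apply(np.array(P)-o["eef_pos"])/.5).round(4),((R.inv()*T).as_rotvec()/np.pi).round(4)
E
python3 - <<'E'
import numpy as np; from h import *; from station import bot
c=np.load("pics/top0.npz")
r=lambda p,z:ray(c,p,z)[:2]
A,B=r((157,239),.13),r((285,221),.13); u=(A-B)/np.linalg.norm(A-B); print("bar",(A+B)/2,np.linalg.norm(A-B),"yaw",np.arctan2(-u[0],u[1]))
L0,L1=r((169,203.2),.14),r((214,212.5),.14); cen=r((189.7,207.5),.14); tip=r((165.3,202.5),.14)
l=(L0-L1)/np.linalg.norm(L0-L1); yaw=np.arctan2(-l[0],l[1]); print("lever yaw",yaw,cen,tip)
n=np.array([l[1],-l[0]]); end=cen+l*np.dot(tip-cen,l); hinge=end-.132*l; push=hinge+.095*l+.006*n; print("hinge",hinge,"push",push,n)
print("button",ray(c,(379.6,245),.067))
o=bot.get_obs(); P=push+.045*n; print(P,rel(o,[*P,.28],-3))
E
```

```text
bar [0.50715251 0.09531107] 0.3003840863129059 yaw 0.1514708399582471
lever yaw -0.1920976413567084 [0.55780296 0.167288  ] [0.56884721 0.22465488]
hinge [0.54375523 0.09506165] push [0.56778211 0.1871687 ] [ 0.98160592 -0.19091837]
button [ 0.47719256 -0.29128055  0.067     ]
[0.61195437 0.17857737] (array([ 1.2652, -1.1916, -0.0974]), array([-5.000e-04, -3.000e-04, -3.535e-01]))
```

```bash
python3 -m crank '0 0 -0.1 0 0 0 1;0.63 -0.6 -0.1 0 0 -0.18 1;0.63 -0.6 -0.1 0 0 -0.18 1;0.63 -0.6 -0.1 0 0 -0.18 1;0.63 -0.6 -0.1 0 0 -0.18 1;0.63 -0.6 -0.1 0 0 -0.18 1;0.63 -0.6 -0.1 0 0 -0.18 1;0.63 -0.6 -0.1 0 0 -0.18 1;0.63 -0.6 -0.1 0 0 -0.18 1;0.63 -0.6 -0.1 0 0 -0.18 1;0.63 -0.6 -0.1 0 0 -0.18 1;0.63 -0.6 -0.1 0 0 -0.18 1' 60
python3 - <<'E'
from station import bot; from h import *
o=bot.get_obs(); print(rel(o,[.612,.1786,.28],-3))
E
```

```text
t: 1.3
eef_pos: [0.4378, -0.2189, 0.2811]
tool_rot: [-0.0, 0.883, 0.468, -0.0]
contact_force: [0.4, -0.8, 0.5]
gripper_width: -0.002
grasp_force: 0.0
(array([ 0.8536, -0.1578,  0.0019]), array([-2.00e-04,  1.00e-04, -1.73e-01]))
```

```bash
python3 -m crank '0.854 -0.158 0 0 0 -0.173 1;0.854 -0.158 0 0 0 -0.173 1;0.854 -0.158 0 0 0 -0.173 1;0.854 -0.158 0 0 0 -0.173 1;0.854 -0.158 0 0 0 -0.173 1;0.854 -0.158 0 0 0 -0.173 1;0.854 -0.158 0 0 0 -0.173 1;0.854 -0.158 0 0 0 -0.173 1;0.854 -0.158 0 0 0 -0.173 1;0.854 -0.158 0 0 0 -0.173 1;0.854 -0.158 0 0 0 -0.173 1;0.854 -0.158 0 0 0 -0.173 1'
python3 - <<'E'
from station import bot,eyes; from h import *
o=bot.get_obs(); print(rel(o,[.612,.1786,.28],-3))
c=eyes.read_camera("wrist"); np.savez("pics/w1.npz",**c)
cv2.imwrite("pics/w1.png",c["image"][:,:,::-1])
for P in ([.5678,.1872,.13],[.5688,.2246,.13],[.54375,.09506,.14]): print(proj(c,P))
E
```

```text
t: 2.5
eef_pos: [0.6132, 0.175, 0.2808]
tool_rot: [0.0, 0.727, 0.686, -0.001]
contact_force: [-0.4, -0.2, -0.5]
gripper_width: -0.005
grasp_force: 0.0
(array([ 0.007 , -0.0029,  0.0015]), array([-0.0002,  0.0006, -0.0017]))
[237.7440178  187.29717201]
[234.94387516 148.76237578]
[221.95001737 277.61438446]
```

View pics/w1.png

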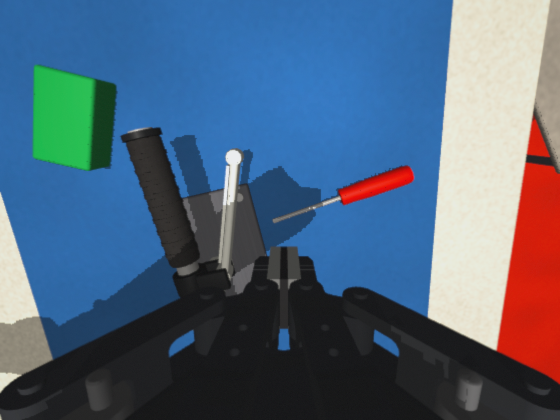

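The wrist view puts the lever tip at (234,157) and the blade running down to (225,265). My projected push point at (238,187) lies on its outer edge, so the estimate holds. The fingers at (285,262) are clear of the lever and the screwdriver, so I can descend.

```bash
python3 -m crank '0.006 0 0.1 0 0 0 1;0.006 0 0.2 0 0 0 1;0.006 0 0.3 0 0 0 1;0.006 0 0.33 0 0 0 1;0.006 0 0.33 0 0 0 1;0.006 -0.02 0.33 0 0 0 1;0.006 -0.03 0.33 0 0 0 1;0.006 -0.03 0.33 0 0 0 1;0.006 -0.03 0.33 0 0 0 1'
python3 - <<'E'
from station import bot,eyes; from h import *
o=bot.get_obs(); print(o["contact_force"])
a=eyes.read_camera("top")["image"][150:270,145:285];b=eyes.read_camera("scene")["image"][150:270,260:440]
s=lambda i,w:cv2.resize(i,(w,480),interpolation=cv2.INTER_CUBIC)
cv2.imwrite("pics/near.png",np.hstack([s(a,400),s(b,400)])[:,:,::-1])
E
```

```text
t: 3.45
eef_pos: [0.5987, 0.1823, 0.118]
tool_rot: [0.001, 0.726, 0.688, 0.001]
contact_force: [1.2, -0.1, -0.3]
gripper_width: -0.001
grasp_force: 0.0
[ 1.19554933 -0.14396119 -0.25694168]
```

View pics/near.png

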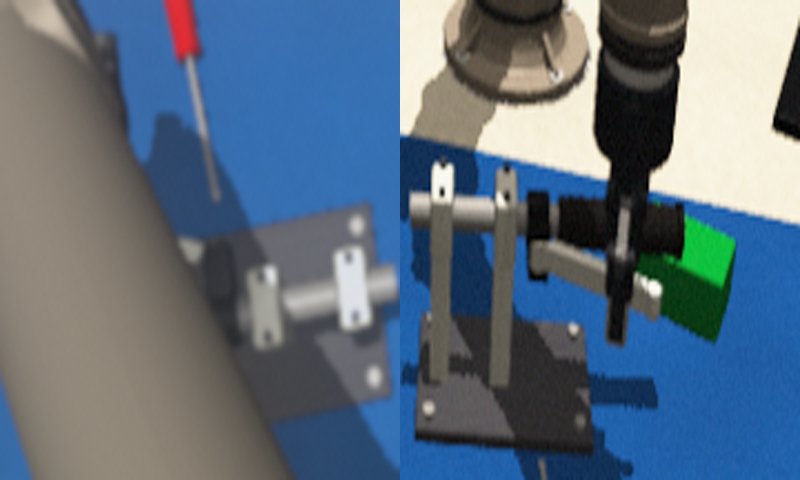

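The scene view (right half) shows the fingers hanging in front of the lever near the push point, slightly outside it. The top view (left half) is blocked by the arm. I'll press slowly.

```bash
python3 -m crank '0 -0.008 0.004 0 0 0 1;0 -0.016 0.004 0 0 0 1;0 -0.024 0.004 0 0 0 1;0 -0.032 0.004 0 0 0 1;0 -0.04 0.004 0 0 0 1;0 -0.048 0.004 0 0 0 1;0 -0.048 0.004 0 0 0 1'
python3 -m crank '0 -0.006 0 0 0 0 1;0 -0.012 0 0 0 0 1;0 -0.018 0 0 0 0 1;0 -0.024 0 0 0 0 1;0 -0.024 0 0 0 0 1'
```

```text
t: 4.25
eef_pos: [0.5749, 0.1838, 0.1148]
tool_rot: [0.0, 0.726, 0.688, 0.001]
contact_force: [5.3, 1.0, -2.5]
gripper_width: 0.002
grasp_force: 2.5
t: 4.75
eef_pos: [0.564, 0.1851, 0.115]
tool_rot: [0.001, 0.726, 0.688, 0.003]
contact_force: [8.1, 3.0, -3.9]
gripper_width: -0.004
grasp_force: 3.9
```

```bash
python3 -m crank '0 -0.004 0 0 0 0 1;0 -0.008 0 0 0 0 1;0 -0.012 0 0 0 0 1;0 -0.012 0 0 0 0 1'
python3 -m crank '0 -0.004 0 0 0 0 1;0 -0.008 0 0 0 0 1;0 -0.008 0 0 0 0 1'
python3 -m crank '0 -0.004 0 0 0 0 1;0 -0.004 0 0 0 0 1'
```

```text
t: 5.15
eef_pos: [0.5585, 0.1853, 0.1151]
tool_rot: [0.001, 0.726, 0.688, 0.003]
contact_force: [9.3, 4.0, -4.9]
gripper_width: -0.0
grasp_force: 4.5
t: 5.45
eef_pos: [0.5548, 0.1852, 0.1151]
tool_rot: [0.001, 0.726, 0.688, 0.003]
contact_force: [9.3, 3.1, -4.7]
gripper_width: 0.001
grasp_force: 4.8
t: 5.65
eef_pos: [0.5545, 0.1852, 0.1152]
tool_rot: [0.002, 0.726, 0.687, 0.004]
contact_force: [14.8, 3.8, -8.6]
gripper_width: 0.001
grasp_force: 7.0
```

```bash
python3 -m crank '0 -0.002 0 0 0 0 1;0 -0.004 0 0 0 0 1;0 -0.004 0 0 0 0 1'
python3 - <<'E'
from station import eyes; from h import *
b=eyes.read_camera("scene")["image"][170:250,300:420];a=eyes.read_camera("wrist")["image"][110:330,140:360]
cv2.imwrite("pics/stop.png",np.hstack([cv2.resize(b,(420,400),interpolation=2),cv2.resize(a,(380,400))])[:,:,::-1])
E
```

```text
t: 5.95
eef_pos: [0.5543, 0.1852, 0.1154]
tool_rot: [0.002, 0.726, 0.687, 0.006]
contact_force: [18.9, 3.0, -13.3]
gripper_width: 0.0
grasp_force: 9.5
```

View pics/stop.png

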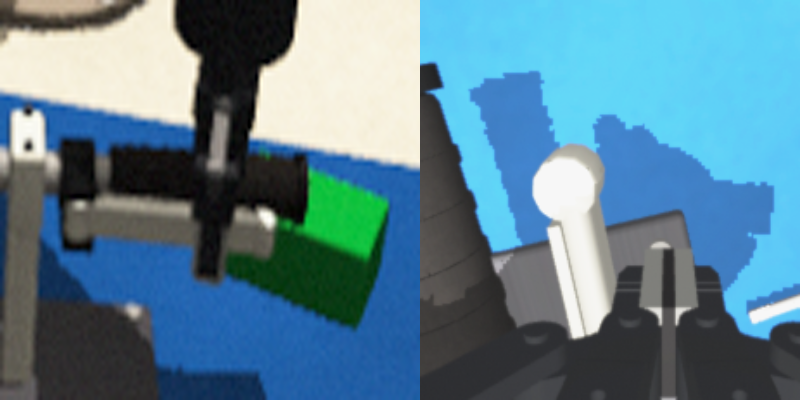

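Pressed: the lever is nearly parallel to the grip with a clear gap. The TCP has stalled while the force rises, so it's on its stop. I'll hold 1.5 s, then ease out at about 20–25 mm/s.

```bash
python3 -m crank '0 0 0 0 0 0 1;0 0 0 0 0 0 1;0 0 0 0 0 0 1;0 0 0 0 0 0 1;0 0 0 0 0 0 1;0 0 0 0 0 0 1;0 0 0 0 0 0 1;0 0 0 0 0 0 1;0 0 0 0 0 0 1;0 0 0 0 0 0 1;0 0 0 0 0 0 1;0 0 0 0 0 0 1;0 0 0 0 0 0 1;0 0 0 0 0 0 1;0 0 0 0 0 0 1;0 0 0 0 0 0 1'
python3 -m crank '0 0.004 0 0 0 0 1;0 0.008 0 0 0 0 1;0 0.012 0 0 0 0 1;0 0.016 0 0 0 0 1;0 0.02 0 0 0 0 1;0 0.024 0 0 0 0 1;0 0.028 0 0 0 0 1;0 0.032 0 0 0 0 1;0 0.036 0 0 0 0 1;0 0.04 0 0 0 0 1;0 0.044 0 0 0 0 1;0 0.048 0 0 0 0 1;0 0.052 0 0 0 0 1;0 0.056 0 0 0 0 1;0 0.06 0 0 0 0 1;0 0.064 0 0 0 0 1;0 0.068 0 0 0 0 1;0 0.072 0 0 0 0 1;0 0.076 0 0 0 0 1;0 0.08 0 0 0 0 1'
```

```text
t: 7.65
eef_pos: [0.5543, 0.1853, 0.1154]
tool_rot: [0.002, 0.726, 0.687, 0.006]
contact_force: [18.7, 2.9, -13.2]
gripper_width: -0.001
grasp_force: 9.5
t: 9.65
eef_pos: [0.5873, 0.1826, 0.1139]
tool_rot: [-0.0, 0.726, 0.688, -0.001]
contact_force: [0.3, 1.0, 0.3]
gripper_width: -0.002
grasp_force: 0.0
```

```bash
python3 -m crank '0 0.03 0 0 0 0 1;0 0.05 0 0 0 0 1;0 0.05 -0.1 0 0 0 1;0 0.05 -0.2 0 0 0 1;0 0.05 -0.3 0 0 0 1;0 0.05 -0.36 0 0 0 1;0 0.05 -0.36 0 0 0 1'
python3 - <<'E'
from station import bot,eyes; from h import *
o=bot.get_obs(); print(o["eef_pos"],rel(o,[.477,-.24,.29],-45))
c=np.load("pics/scene0.npz"); print(proj(c,[.4772,-.2913,.067]))
i=c["image"][190:240,160:240].astype(int); m=(i.min(2)>170).astype(np.uint8); k,l,s,ce=cv2.connectedComponentsWithStats(m); print(s,ce+[160,190])
E
```

```text
t: 10.35
eef_pos: [0.6152, 0.1826, 0.3001]
tool_rot: [0.002, 0.726, 0.688, 0.004]
contact_force: [0.1, 0.1, 0.0]
gripper_width: -0.001
grasp_force: 0.0
[0.61521686 0.1826159  0.30008818] (array([-0.859 , -0.2304,  0.0151]), array([ 0.0021, -0.0021,  0.2328]))
[182.29853427 199.62108221]
[[   0    0   80   50 3703]
 [  17    8   11    6   50]
 [  47   31   22   13  229]
 [  68   41    2    3    3]
 [  48   44    1    1    1]
 [  63   45    4    2    4]
 [  53   46    4    2    5]
 [  58   46    3    2    5]] [[198.51147718 213.80826357]
 [182.14       200.52      ]
 [217.66812227 227.08733624]
 [228.33333333 232.        ]
 [208.         234.        ]
 [224.5        235.5       ]
 [214.4        236.8       ]
 [219.2        236.6       ]]
```

```bash
python3 -m crank '-0.859 -0.23 0.01 0.002 -0.002 0.233 1;-0.859 -0.23 0.01 0.002 -0.002 0.233 1;-0.859 -0.23 0.01 0.002 -0.002 0.233 1;-0.859 -0.23 0.01 0.002 -0.002 0.233 1;-0.859 -0.23 0.01 0.002 -0.002 0.233 1;-0.859 -0.23 0.01 0.002 -0.002 0.233 1;-0.859 -0.23 0.01 0.002 -0.002 0.233 1;-0.859 -0.23 0.01 0.002 -0.002 0.233 1;-0.859 -0.23 0.01 0.002 -0.002 0.233 1;-0.859 -0.23 0.01 0.002 -0.002 0.233 1;-0.859 -0.23 0.01 0.002 -0.002 0.233 1;-0.859 -0.23 0.01 0.002 -0.002 0.233 1;-0.859 -0.23 0.01 0.002 -0.002 0.233 1'
python3 - <<'E'
from station import bot,eyes; from h import *
o=bot.get_obs(); print(o["eef_pos"],rel(o,[.477,-.291,.10],-45))
c=eyes.read_camera("wrist"); cv2.imwrite("pics/w2.png",c["image"][:,:,::-1]);np.savez("pics/w2.npz",**c); print(proj(c,[.4772,-.2913,.067]))
b=eyes.read_camera("scene")["image"]; cv2.imwrite("pics/s2.png",b[:,:,::-1])
E
```

```text
t: 11.65
eef_pos: [0.4756, -0.2398, 0.289]
tool_rot: [-0.0, 0.923, 0.384, -0.004]
contact_force: [0.4, 0.1, -0.1]
gripper_width: -0.001
grasp_force: 0.0
[ 0.47557843 -0.23979726  0.28904911] (array([-0.0677,  0.0758,  0.3783]), array([-0.0013,  0.0024,  0.0008]))
[314.57440635 210.12219646]
```

View pics/w2.png

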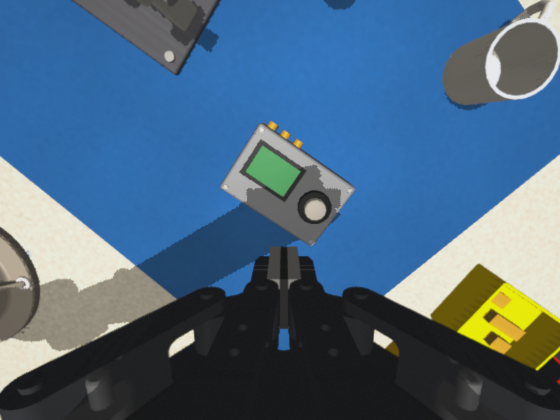

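View pics/s2.png

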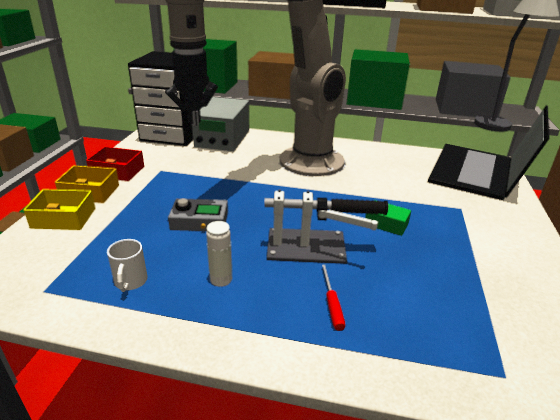

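The scene view shows the lever fully out again and the bystanders unmoved. In the wrist view the button centre is at (315,209), which matches my projection at (314.6,210). Going over it now.

```bash
python3 -m crank '-0.068 0.076 0.1 -0.001 0.002 0 1;-0.068 0.076 0.2 -0.001 0.002 0 1;-0.068 0.076 0.3 -0.001 0.002 0 1;-0.068 0.076 0.378 -0.001 0.002 0 1;-0.068 0.076 0.378 -0.001 0.002 0 1;-0.068 0.076 0.378 -0.001 0.002 0 1'
python3 -m crank '0 0 0.02 0 0 0 1;0 0 0.04 0 0 0 1;0 0 0.055 0 0 0 1;0 0 0.065 0 0 0 1;0 0 0.07 0 0 0 1;0 0 0.074 0 0 0 1;0 0 0.074 0 0 0 1'
```

```text
t: 12.35
eef_pos: [0.4762, -0.2921, 0.1001]
tool_rot: [-0.001, 0.924, 0.383, -0.001]
contact_force: [0.9, -0.5, 0.6]
gripper_width: 0.003
grasp_force: 0.0
t: 13.05
eef_pos: [0.4762, -0.2931, 0.0636]
tool_rot: [0.0, 0.924, 0.382, -0.001]
contact_force: [0.2, 0.8, 4.0]
gripper_width: -0.0
grasp_force: 1.7
```

```bash
python3 -m crank '0 0 0.003 0 0 0 1;0 0 0.006 0 0 0 1;0 0 0.006 0 0 0 1'; python3 -m crank '0 0 0.003 0 0 0 1;0 0 0.006 0 0 0 1;0 0 0.006 0 0 0 1;0 0 0.006 0 0 0 1'
```

```text
t: 13.35
eef_pos: [0.4763, -0.2931, 0.0611]
tool_rot: [0.0, 0.924, 0.382, -0.001]
contact_force: [-2.1, 1.2, 9.3]
gripper_width: 0.0
grasp_force: 4.2
t: 13.75
eef_pos: [0.4764, -0.2933, 0.0606]
tool_rot: [0.001, 0.924, 0.382, -0.001]
contact_force: [-10.1, 5.9, 34.1]
gripper_width: 0.002
grasp_force: 16.8
```

The button bottomed out: the force rose to 34 N with no more travel. Releasing and retracting.

```bash
python3 -m crank '0 0 -0.01 0 0 0 1;0 0 -0.02 0 0 0 1;0 0 -0.04 0 0 0 1;0 0 -0.1 0 0 0 1;0 0 -0.2 0 0 0 1;0 0 -0.3 0 0 0 1;0 0 -0.3 0 0 0 1;0 0 -0.3 0 0 0 1;0 0 -0.3 0 0 0 1'
python3 - <<'E'
from station import eyes; from h import *
a=eyes.read_camera("wrist")["image"];b=eyes.read_camera("scene")["image"]
cv2.imwrite("pics/fin.png",np.hstack([cv2.resize(a,(400,300)),cv2.resize(b,(400,300))])[:,:,::-1])
E
```

```text
t: 14.65
eef_pos: [0.4755, -0.2926, 0.2063]
tool_rot: [-0.001, 0.924, 0.382, -0.001]
contact_force: [0.3, -0.6, -0.5]
gripper_width: 0.004
grasp_force: 0.0
```

View pics/fin.png

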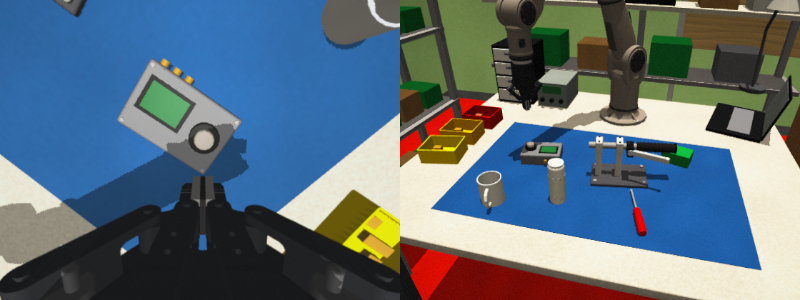

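The button is up at (204,137), the lever is out, the bystanders haven't moved and the arm is clear.

```bash
python3 -c "from station import ticket; print(ticket.hand_in())"
```

```text
the job is handed in; nothing more can be done
None
```

I pressed the lever to its stop, held it there over 1.5 s clear of the grip, and eased it back out at about 20 mm/s. I then pressed the button fully down and released it, and handed the job in at about 15 s with the arm touching nothing.

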